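Seat the keyed part nest on its locating pin

ROBOT

A 6-joint arm with a two-finger parallel gripper is mounted at the origin on the work surface. World frame = base frame: x ahead of the robot, y to its left, z up, the work surface at z = 0. Lengths are in m, angles in rad, forces in N, time in s.
With the tool pointing down it reaches from about 0.25 to 0.775 m from the base axis. Payload 4 kg.
Tool frame: the origin (TCP) lies at the centre of the arm's flange, where the gripper is bolted on; the fingertips stand 199 mm ahead of it and the grasp point (between the pads) lies 180 mm ahead of it (robot.tcp_to_tips is the z of the fingertips in the tool frame, in m); z points along the fingers, y is the line along which they close (so a half turn about z gives the same grasp; the last joint's range is limited). The gripper opens to 94 mm and grips with 3 to 60 N. Pads are 16 mm wide; open, the fingers measure 119 mm over their backs; the gripper's body (75 mm by 177 mm) begins 78 mm behind the grasp point.
Start: joints at [1.19, 0.087, 1.371, -0, 1.684, -0.103], TCP at [0.151, 0.529, 0.405] pointing down, gripper open.
Joint ranges: [-3.1, 3.1], [-0.76, 2.03], [0.27, 2.55], [-1.08, 4.22], [0.17, 2.65], [-2.57, 2.57]. Speed limits (rad/s): [2.79, 2.79, 3.14, 3.14, 3.14, 3.14].

INTERFACE

Orientations are given as [roll, pitch, yaw] about the fixed x, y, z axes, in that order (R = Rz(yaw) Ry(pitch) Rx(roll)).
In Python, from bench import robot gives the robot as it stands.
- The arm moves only by the tool play_rows, never from a script. Its arguments are lists of equal length, an entry for each row: "translation": the shift along the tool's x, y, z scaled (see below), a list of three; "twist": the turn, a rotation vector about the tool's x, y, z scaled (see below), a list of three; "gripper": the opening, from -1 (shut) to 1 (fully open). A call has 1 to 8 rows; each row shifts and turns the commanded pose from where the row before left it, along the tool's axes as they then stand; what a row does not reach is not made up. The controller multiplies each number of a shift by 0.04 m and each number of a turn by 0.1 rad. A row lasts 1/10 s, in which the tool goes at most 50 mm and 8.59 degrees, less where a joint would pass 70% of its speed; a pose out of reach is approached as far as the arm can. A call with a number of a shift or a turn outside -1 to 1 is refused whole. A call with a gripper value outside its range is refused whole. The fingers move at their own pace and stop on an object; the grip force is fixed at half the most. Time passes only in rows, so rows that do not move let the fingers close. It gives the time, the measured TCP pose, the force, the opening and the grip force at its end, in the units of the state.
- robot.get_obs(): the state, without advancing time (a new reading comes with each control period).
- robot.snapshot(name): name is "scene" or "top"; returns the picture (420x560x3 uint8, red, green, blue); there is no depth.
- robot.camera_model(name): a dict with "camera_matrix" (3x3 intrinsics, pixels), "rvec" (rotation vector, rad) and "tvec" (3), from world to camera coordinates, as OpenCV has them. Camera axes: x right, y down, z forward; pixel columns grow to the right and rows downward; lengths in m; the calibration is good to about 2 mm. A picture is of the moment at which its call begins. camera_model takes no time and is no camera call.
- robot.close_job(): hands the job in; it is judged then, once.
Trained networks look in the newest picture that a camera, given by its name, has taken for a name from the list of things; names that differ only in an ending like _2 or _b are one class to them, and where a whole thing is asked for, a point or a joint stands for the part that bears it (a point fixed in the world has none). Each returns a list of dicts, best first, with "score" (0 to 1); they miss things now and then, are a little off and sometimes report something else, mostly with a low value. They report only what shows in the picture. A call takes as long as a camera call.
- robot.recognise(name, camera): "centre" ([x, y, z] in m, in world coordinates, good to about 4 mm: the middle of the surface that is visible of it).
- robot.spot_point(name, camera): "centre" ([x, y, z] in m, in world coordinates, good to about 4 mm: a listed point, or the origin of a listed thing).
The state is a dict: "time": time; "joint_positions": joint angles; "qvel": joint speeds; "joint_torque": joint torques, N m; "tool_pos": TCP position; "ee_rot": TCP orientation; "wrist_force": force on the tool from outside, world axes, zero at the start; "wrist_torque": the same for the moment, N m; "width": finger opening in m; "finger_force": force on a finger pad.
Only numpy, scipy, OpenCV 4.12 (cv2) and the standard library are available. Lean on these libraries where they do the work, as an engineer would, in place of code of your own. Each camera call takes 0.05 s, during which the arm holds its last target. There are 200 camera calls.

TASK

Ready the red part nest on its round aluminium dock: with the fingertips, push its upright posts sideways to turn it until the notch in its rim stands over the dock's locating pin, then press it down until it sits fully home on the dock, and leave it. Only touch it: do not lift the nest, and leave the loose parts around it standing where they are.

Things in the scene. Friction and masses are not known exactly. Their poses are not given: they have to be found in the camera images.
- dock: Fixed round aluminium dock: foot flange 156 mm across and 8 mm high, on it a drum 116 mm across up to 30 mm above the table, with a rounded ear 32 mm wide that reaches 78 mm from the axis. Origin: on its axis at table height; z is up; its x axis points from the axis towards the ear and pin. Stands at any position and heading.
- pin_top (a point): Top centre of the steel locating pin that stands up from the dock's ear: an oblong pin 24 mm long radially (44 to 68 mm from the dock's axis; this point at 56 mm) and 12 mm wide, top 42 mm above the table, its last 4 mm tapering to 20 x 8 mm. While the nest is not seated the inner three quarters of the pin are hidden under its rim; the outer end and the ear show beyond the rim.
- notch (a point): On the underside of the nest, in the middle line of its rim notch, 56 mm from the axis (straight below or above pin_top when aligned); its x axis points outwards from the nest's axis, z up. The notch is open outwards, 16 mm wide with straight sides and runs in from the rim (62 mm radius) to 40 mm from the axis: 2 mm of play either side of the pin. It must stand over the pin before the nest can go down; the pin's taper helps to centre it by 1 or 2 mm.
- hub_top (a point): Centre of the flat top of the nest's low round hub (52 mm across, 8 mm high), on the axis shared by nest and dock; the place to press. The nest is a red plastic disc 124 mm across and 10 mm thick, about 0.18 kg. This point lies 60.5 mm above the table at the start, 48 mm when seated.
- post0 (a point): Centre of the top of one of three equal upright posts on the nest: 14 mm across, rising 22 mm above the disc's upper face, 46 mm from the axis, spaced 120 degrees apart. post0 stands 60 degrees counter-clockwise (from above) of the notch; its top lies 74.5 mm above the table before seating.
- post1 (a point): As post0: top centre of the post opposite the notch (180 degrees from it).
- post2 (a point): As post0: top centre of the post 60 degrees clockwise (from above) of the notch.
- nest_turn (a joint): Angle in rad of the nest on the dock's axis, growing counter-clockwise from above; 0 (or any whole turn) when the notch stands over the pin. Starts anywhere from 0.6 to 5.6. No stops; slight friction (0.05 N m) keeps it where it is left.
- nest_drop (a joint): How far the nest is pressed down its spigot, in m: 0 at the start (underside 42.5 mm above the table), 0.0125 fully home on the drum; negative if lifted. A snug fit holds it level and at any height (6 N friction: 4 to 5 N of push moves it). With the notch off the pin it stops on the pin after 0.5 mm; pushing harder (20 N) forces it only 1 to 4 mm further.
- tube_tall: Bystander: loose upright grey tube, 40 mm across, 70 mm tall. Origin: centre of its underside.
- tube_short: Bystander: loose upright dark green tube, 40 mm across, 40 mm tall. Origin: centre of its underside.
- socket: Bystander: loose red cup-shaped socket, 54 mm across, 35 mm tall, with three small ears at its foot. Origin: centre of its underside.
- saddle: Bystander: loose red U-shaped saddle block, 50 x 40 x 30 mm. Origin: centre of its underside.

How it is judged:
By the outcome, as a careful person would: the job done as asked, in the order asked, and still so for the second after the job is handed in, with the robot touching nothing.
It also fails if it takes over 48 s, if anything falls off the work surface, if the arm or the gripper's body presses on something with over 40 N, if the wrist force passes 120 N, or if a joint passes its speed limit or range.

## Working session

There is one attempt and no reset: what is moved stays moved. The work goes in short steps, Python scripts to look and compute and a tool call to move; the robot and the scene stay as the last step left them, time stands still between calls to the robot, and variables do not carry over. Pictures are saved under pics/ and viewed, at most 10 in all, crops included, and the job is handed in when it is done.

Besides the shell and the picture viewer there is one more tool, called as name(argument=value, ...), one argument or row to a line, values as JSON. play_rows: Moves the arm, as the interface text tells. Its arguments: {"type":"object","properties":{"translation":{"type":"array","items":{"type":"array","items":{"type":"number","minimum":-1,"maximum":1}}},"twist":{"type":"array","items":{"type":"array","items":{"type":"number","minimum":-1,"maximum":1}}},"gripper":{"type":"array","items":{"type":"number"}}},"required":["translation","twist","gripper"]}

```bash
mkdir -p pics; ls
python3 - <<'E'
from bench import robot
import cv2,numpy as np
o=robot.get_obs(); print(o['time'],o['tool_pos'],o['ee_rot'],o['width'],robot.tcp_to_tips)
for c in ['top','scene']:
    im=robot.snapshot(c); cv2.imwrite(f'pics/{c}0.png',im[:,:,::-1])
    for n in ['hub_top','pin_top','notch','post0','post1','post2','dock','tube_tall','tube_short','socket','saddle']:
        r=robot.spot_point(n,c)
        print(c,n,[(np.round(x['centre'],4).tolist(),round(x['score'],2)) for x in r[:3]])
E
```

```text
pics
0.0 [0.15077981 0.52881943 0.40350836] [-3.13941275e+00 -2.29447061e-04  2.86380784e+00] 0.09414472817534662 0.1992
top hub_top [([0.5139, 0.0248, 0.0621], 0.69)]
top pin_top [([0.554, 0.0636, 0.0388], 0.71)]
top notch [([0.551, -0.0118, 0.0375], 0.59)]
top post0 [([0.5544, 0.0414, 0.0706], 0.96), ([0.4781, 0.0552, 0.0762], 0.87), ([0.4992, -0.0179, 0.0776], 0.62)]
top post1 [([0.5544, 0.0414, 0.0706], 0.96), ([0.4781, 0.0552, 0.0762], 0.87), ([0.4992, -0.0179, 0.0776], 0.62)]
top post2 [([0.5544, 0.0414, 0.0706], 0.96), ([0.4781, 0.0552, 0.0762], 0.87), ([0.4992, -0.0179, 0.0776], 0.62)]
top dock [([0.5109, 0.0291, -0.0013], 0.57)]
top tube_tall [([0.4084, -0.3078, -0.0031], 0.54), ([0.5001, -0.0199, 0.0762], 0.43)]
top tube_short [([0.5693, -0.3046, -0.001], 0.71)]
top socket [([0.4172, 0.2538, -0.0003], 0.72)]
top saddle [([0.6002, 0.3382, 0.004], 0.87)]
scene hub_top [([0.5071, 0.0278, 0.0594], 0.94), ([0.475, 0.0525, 0.074], 0.73)]
scene pin_top [([0.5537, 0.0572, 0.0415], 0.86)]
scene notch [([0.5477, -0.0137, 0.0441], 0.57), ([0.4205, 0.2538, 0.0005], 0.53)]
scene post0 [([0.5539, 0.0355, 0.0735], 0.92), ([0.478, 0.0541, 0.0755], 0.91), ([0.501, -0.0195, 0.0723], 0.61)]
scene post1 [([0.5539, 0.0355, 0.0735], 0.92), ([0.478, 0.0541, 0.0755], 0.91), ([0.501, -0.0195, 0.0723], 0.61)]
scene post2 [([0.5539, 0.0355, 0.0735], 0.92), ([0.478, 0.0541, 0.0755], 0.91), ([0.501, -0.0195, 0.0723], 0.61)]
scene dock [([0.5107, 0.0266, -0.0031], 0.76), ([0.6018, 0.3373, 0.0017], 0.63)]
scene tube_tall [([0.4126, -0.3037, 0.0018], 0.73)]
scene tube_short [([0.5669, -0.3093, 0.0012], 0.74), ([0.5526, 0.0369, 0.0703], 0.16)]
scene socket [([0.4205, 0.254, 0.0014], 0.77)]
scene saddle [([0.6051, 0.3402, 0.0043], 0.88), ([0.5091, 0.0282, -0.0021], 0.22)]
```

View pics/top0.png

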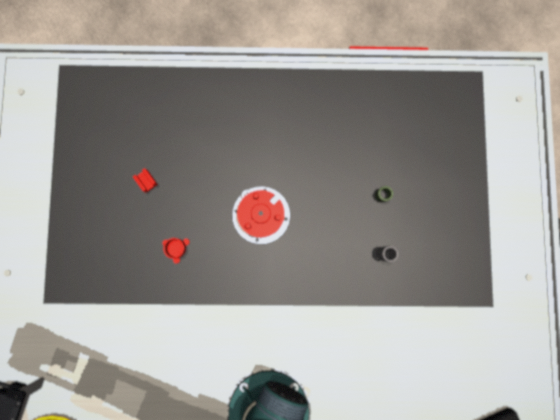

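View pics/scene0.png

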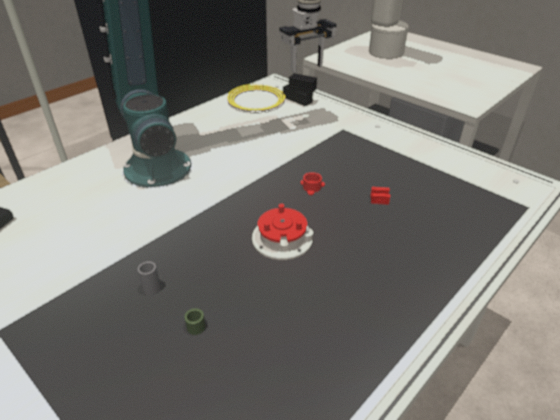

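Run:
```python
from bench import robot
import numpy as np,cv2
P=np.array([[.5542,.0385],[.478,.0547],[.5,-.0187]])
c=P.mean(0);print('axis',c)
d=P-c;print(np.degrees(np.arctan2(d[:,1],d[:,0])),np.linalg.norm(d,axis=1))
for n,p in [('pin',(.5538,.0604)),('notch',(.5493,-.0127))]:
    v=np.array(p)-c;print(n,np.degrees(np.arctan2(v[1],v[0])),np.linalg.norm(v))
for n in ['top','scene']:
    m=robot.camera_model(n);R=cv2.Rodrigues(np.array(m['rvec']))[0]
    print(n,-R.T@np.array(m['tvec']).ravel(),R[2])
```

```text
axis [0.51073333 0.02483333]
[  17.45404335  137.62193665 -103.85028595] [0.04556456 0.04431127 0.04483699]
pin 39.55164479481682 0.05585450344918974
notch -44.22204992808236 0.05381578661404929
top [0.41406835 0.00299824 1.09072705] [ 0.10124479 -0.01244561 -0.99478369]
scene [ 1.11914497 -0.62548623  0.8073959 ] [-0.52239984  0.56236941 -0.64096728]
```

The top view shows the nest at about (262,213) with its notch at about (275,198), which is up and to the right, or around -43° in world. The scene view shows the ear at about (308,232), around +40°, so the nest needs about +83° CCW. I'll straddle the hub with the fingers partly open and turn the wrist about the axis so that one finger pushes post0.

play_rows(
  translation=[
    [-0.93, -0.743, 0],
    [-0.93, -0.743, 0],
    [-0.93, -0.743, 0],
    [-0.93, -0.743, 0],
    [-0.93, -0.743, 0],
    [-0.93, -0.743, 0],
    [-0.93, -0.743, 0],
    [-0.93, -0.743, 0],
  ],
  twist=[
    [0, 0, 0],
    [0, 0, 0],
    [0, 0, 0],
    [0, 0, 0],
    [0, 0, 0],
    [0, 0, 0],
    [0, 0, 0],
    [0, 0, 0],
  ],
  gripper=[0.49, 0.49, 0.49, 0.49, 0.49, 0.49, 0.49, 0.49],
)

```text
time: 2.0
tool_pos: [0.3724, 0.2169, 0.405]
ee_rot: [3.141, 0.001, 2.864]
wrist_force: [1.1, 1.0, 0.7]
width: 0.0701
finger_force: 0.0
```

Run:
```python
import cv2,numpy as np
a=cv2.imread('pics/top0.png')[175:255,222:302];b=cv2.imread('pics/scene0.png')[190:270,243:323]
f=lambda i:cv2.resize(i,(400,400),interpolation=cv2.INTER_CUBIC)
cv2.imwrite('pics/crop0.png',np.hstack([f(a),f(b)]))
```

```text
(no output)
```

View pics/crop0.png

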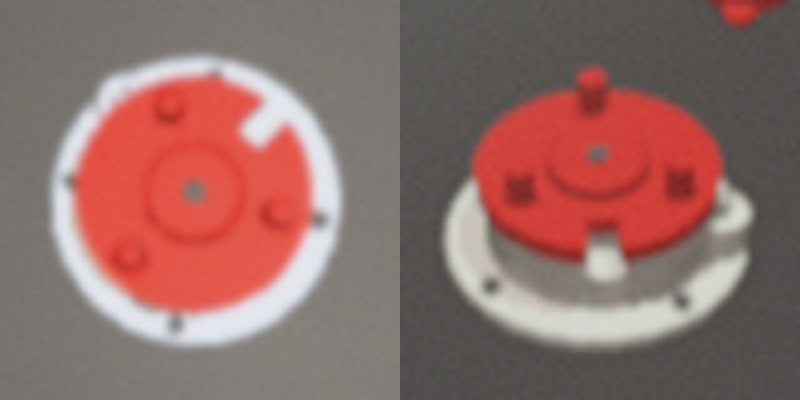

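The ear is at the upper left of the top crop, at about (115,90), and the notch is at (265,120). The four flange screw holes give a sharper heading cue. I'll refine the angles from the holes and the notch while I move on.

play_rows(
  translation=[
    [-0.93, -0.734, 0],
    [-0.93, -0.734, 0],
    [-0.93, -0.734, 0],
    [-0.93, -0.734, 0],
    [-0.93, -0.734, 0],
    [0, 0, 0],
    [0, 0, 0],
    [0, 0, 0],
  ],
  twist=[
    [0, 0, 0],
    [0, 0, 0],
    [0, 0, 0],
    [0, 0, 0],
    [0, 0, 0],
    [0, 0, 1],
    [0, 0, 1],
    [0, 0, 1],
  ],
  gripper=[0.49, 0.49, 0.49, 0.49, 0.49, 0.49, 0.49, 0.49],
)

```text
time: 2.8
tool_pos: [0.5107, 0.0258, 0.4045]
ee_rot: [-3.142, -0.0, 2.558]
wrist_force: [0.7, 0.3, 1.0]
width: 0.0703
finger_force: 0.0
```

```bash
cat > h.py <<'E'
from bench import robot
import cv2,numpy as np
def cam(n):
    m=robot.camera_model(n);return np.array(m['camera_matrix']),cv2.Rodrigues(np.array(m['rvec']))[0],np.array(m['tvec']).ravel()
def toplane(n,uv,z):
    K,R,t=cam(n);uv=np.atleast_2d(uv).astype(float)
    d=(np.c_[uv,np.ones(len(uv))]@np.linalg.inv(K).T)@R
    C=-R.T@t;return (C+d*((z-C[2])/d[:,2])[:,None])[:,:2]
def rectify(n,im,c,z,half=.09,s=.0005):
    g=np.arange(-half,half,s);X,Y=np.meshgrid(g,g)  # row->y up later
    P=np.stack([c[0]+X.ravel(),c[1]+Y.ravel(),np.full(X.size,z)],1)
    K,R,t=cam(n);q=(P@R.T+t)@K.T;q=(q[:,:2]/q[:,2:]).astype(np.float32)
    return cv2.remap(im,q[:,0].reshape(X.shape),q[:,1].reshape(X.shape),cv2.INTER_CUBIC)
def polar(n,im,c,z,r):
    a=np.radians(np.arange(0,360,.5));P=np.c_[c[0]+r*np.cos(a),c[1]+r*np.sin(a),np.full(len(a),z)]
    K,R,t=cam(n);q=(P@R.T+t)@K.T;q=(q[:,:2]/q[:,2:]).astype(np.float32)
    return cv2.remap(im,q[:,:1],q[:,1:],cv2.INTER_CUBIC)[:,0].astype(float)
E
python3 - <<'E'
from h import *
im=cv2.imread('pics/top0.png')
# red disc outline -> centre at z=.0525
red=((im[:,:,2].astype(int)-im[:,:,1])>60).astype(np.uint8)
n,l,st,ce=cv2.connectedComponentsWithStats(red);k=[i for i in range(1,n) if st[i,4]>1500][0]
cn=max(cv2.findContours((l==k).astype(np.uint8),0,cv2.CHAIN_APPROX_NONE)[0],key=len)
h=cv2.convexHull(cn)[:,0];w=toplane('top',h,.0525);(cx,r)=cv2.minEnclosingCircle((w*1000).astype(np.float32))
print('disc',cx,r)
c=np.array(cx)/1000
# flange outline
cc=toplane('top',[[222+195/5,175+199/5]],.008)[0]
hol=np.array([[215,73],[320,218],[175,325],[70,180]])/5.+[222,175]-.4
H=toplane('top',hol,.008);print('holes',H.mean(0));d=H-H.mean(0);print(np.degrees(np.arctan2(d[:,1],d[:,0])),np.linalg.norm(d,axis=1))
# notch profile
for r in (.048,.053,.058):
    p=polar('top',im,c,.0525,r);g=p[:,1];a=np.arange(0,360,.5);m=(g>130)&(a>270)&(a<350)
    print(r,a[m][[0,-1]] if m.any() else None, (a[m]*(g[m]-100)).sum()/(g[m]-100).sum() if m.any() else 0)
# ear: brightness beyond flange at r .072..  z=.03
for r in (.072,.074,.076,.08,):
    p=polar('top',im,H.mean(0),.03,r).sum(1);print(r,[int(x) for x in p[20:140:6]])
E
```

```text
disc (511.1785583496094, 26.289283752441406) 62.134647369384766
holes [0.51248232 0.02649739]
[ -8.25437763 -98.26206251 171.75237551  82.11492527] [0.06946512 0.06837039 0.06901521 0.06837994]
0.048 [305.  326.5] 315.9318630678078
0.053 [306.  325.5] 315.8443488943489
0.058 [306.5 325.5] 315.8918398768283
0.072 [595, 602, 596, 594, 606, 600, 602, 637, 661, 677, 674, 650, 574, 546, 595, 633, 625, 629, 643, 647]
0.074 [506, 502, 500, 500, 510, 510, 521, 577, 632, 661, 643, 580, 490, 475, 514, 543, 526, 536, 551, 561]
0.076 [417, 409, 410, 408, 427, 419, 445, 499, 551, 586, 559, 486, 411, 405, 421, 436, 437, 427, 441, 463]
0.08 [357, 350, 354, 350, 347, 350, 354, 364, 382, 394, 384, 362, 342, 343, 346, 345, 349, 346, 352, 343]
```

play_rows(
  translation=[
    [0, 0, 0],
    [0, 0, 0],
    [0, 0, 0],
    [0, 0, 0],
    [0, 0, 0],
    [0, 0, 0],
    [0, 0, 0],
    [0, 0, 0],
  ],
  twist=[
    [0, 0, 1],
    [0, 0, 1],
    [0, 0, 1],
    [0, 0, 1],
    [0, 0, 1],
    [0, 0, 1],
    [0, 0, 1],
    [0, 0, 1],
  ],
  gripper=[0.49, 0.49, 0.49, 0.49, 0.49, 0.49, 0.49, 0.49],
)

```text
time: 3.6
tool_pos: [0.5104, 0.0265, 0.4047]
ee_rot: [3.141, -0.0, 1.76]
wrist_force: [0.1, 0.2, -0.2]
width: 0.0702
finger_force: 0.0
```

play_rows(
  translation=[
    [0, 0, 0],
    [0, 0, 0],
    [0, 0, 0],
    [0, 0, 0],
    [0, 0, 0],
    [0, 0, 0.9],
    [0, 0, 0.9],
    [0, 0, 0.8],
  ],
  twist=[
    [0, 0, 1],
    [0, 0, 1],
    [0, 0, 1],
    [0, 0, 1],
    [0, 0, 0.3],
    [0, 0, 0],
    [0, 0, 0],
    [0, 0, 0],
  ],
  gripper=[0.49, 0.49, 0.49, 0.49, 0.49, 0.49, 0.49, 0.49],
)

```text
time: 4.4
tool_pos: [0.5102, 0.0265, 0.2994]
ee_rot: [3.141, -0.0, 1.334]
wrist_force: [-0.5, -0.4, -1.5]
width: 0.0697
finger_force: 0.0
```

play_rows(
  translation=[
    [0, 0.03, 0.2],
    [0, 0, 0.2],
    [0, 0, 0.2],
    [0, 0, 0.2],
    [0, 0, 0.2],
    [0, 0, 0],
  ],
  twist=[
    [0, 0, 0],
    [0, 0, 0],
    [0, 0, 0],
    [0, 0, 0],
    [0, 0, 0],
    [0, 0, 0],
  ],
  gripper=[0.49, 0.49, 0.49, 0.49, 0.49, 0.49],
)

```text
time: 5.0
tool_pos: [0.5114, 0.0262, 0.2598]
ee_rot: [-3.14, 0.0, 1.334]
wrist_force: [-0.8, 0.1, 0.3]
width: 0.0701
finger_force: 0.0
```

Run:
```python
from h import *
a=robot.snapshot('top')[165:265,212:312];b=robot.snapshot('scene')[160:270,233:343]
f=lambda i:cv2.resize(i,(400,400),interpolation=cv2.INTER_CUBIC)
cv2.imwrite('pics/c1.png',np.hstack([f(a),f(b)])[:,:,::-1])
```

```text
(no output)
```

View pics/c1.png

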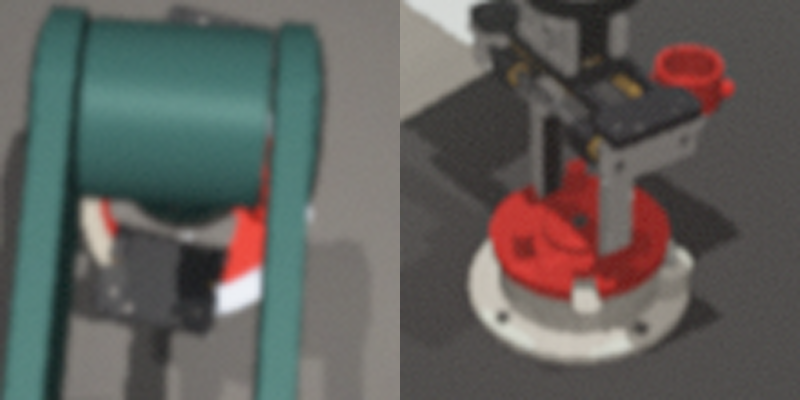

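The fingers straddle the hub clear of the posts (scene crop: one finger at about (615,240), with the notch in front at (585,290)). Next I turn CCW.

play_rows(
  translation=[
    [0, 0, 0],
    [0, 0, 0],
    [0, 0, 0],
    [0, 0, 0],
    [0, 0, 0],
    [0, 0, 0],
    [0, 0, 0],
    [0, 0, 0],
  ],
  twist=[
    [0, 0, -0.7],
    [0, 0, -0.7],
    [0, 0, -0.7],
    [0, 0, -0.7],
    [0, 0, -0.7],
    [0, 0, -0.7],
    [0, 0, -0.7],
    [0, 0, -0.7],
  ],
  gripper=[0.49, 0.49, 0.49, 0.49, 0.49, 0.49, 0.49, 0.49],
)

```text
time: 5.9
tool_pos: [0.5121, 0.0259, 0.2615]
ee_rot: [3.14, 0.002, 1.896]
wrist_force: [0.6, -0.9, -0.0]
width: 0.0698
finger_force: 0.6
```

play_rows(
  translation=[
    [0, 0, 0],
    [0, 0, 0],
    [0, 0, 0],
    [0, 0, 0],
    [0, 0, 0],
    [0, 0, 0],
    [0, 0, 0],
    [0, 0, 0],
  ],
  twist=[
    [0, 0, -0.7],
    [0, 0, -0.7],
    [0, 0, -0.7],
    [0, 0, -0.7],
    [0, 0, -0.7],
    [0, 0, -0.7],
    [0, 0, -0.7],
    [0, 0, -0.7],
  ],
  gripper=[0.49, 0.49, 0.49, 0.49, 0.49, 0.49, 0.49, 0.49],
)

```text
time: 6.7
tool_pos: [0.5122, 0.0261, 0.2616]
ee_rot: [3.14, 0.002, 2.456]
wrist_force: [1.7, -0.3, -0.2]
width: 0.0701
finger_force: 0.6
```

play_rows(
  translation=[
    [0, 0, 0],
    [0, 0, 0],
    [0, 0, 0],
    [0, 0, 0],
    [0, 0, 0],
    [0, 0, 0],
    [0, 0, 0],
    [0, 0, 0],
  ],
  twist=[
    [0, 0, -0.7],
    [0, 0, -0.7],
    [0, 0, -0.7],
    [0, 0, -0.7],
    [0, 0, -0.6],
    [0, 0, -0.6],
    [0, 0, 0],
    [0, 0, 0],
  ],
  gripper=[0.49, 0.49, 0.49, 0.49, 0.49, 0.49, 0.49, 0.49],
)

```text
time: 7.5
tool_pos: [0.512, 0.0262, 0.2615]
ee_rot: [3.141, 0.002, 2.852]
wrist_force: [1.5, 0.8, 0.8]
width: 0.07
finger_force: 0.5
```

Run:
```python
from h import *
b=robot.snapshot('scene');cv2.imwrite('pics/s2.png',b[:,:,::-1])
for n in ['notch','pin_top','post0']:
    print(n,[(np.round(x['centre'],4).tolist(),round(x['score'],2)) for x in robot.spot_point(n,'scene')[:3]])
cv2.imwrite('pics/c2.png',cv2.resize(b[190:270,243:323],(600,600),interpolation=cv2.INTER_CUBIC)[:,:,::-1])
```

```text
notch [([0.5553, 0.0582, 0.0404], 0.63)]
pin_top [([0.5549, 0.06, 0.0391], 0.68)]
post0 [([0.5502, 0.003, 0.0705], 0.71), ([0.4718, -0.0014, 0.0752], 0.69)]
```

View pics/c2.png

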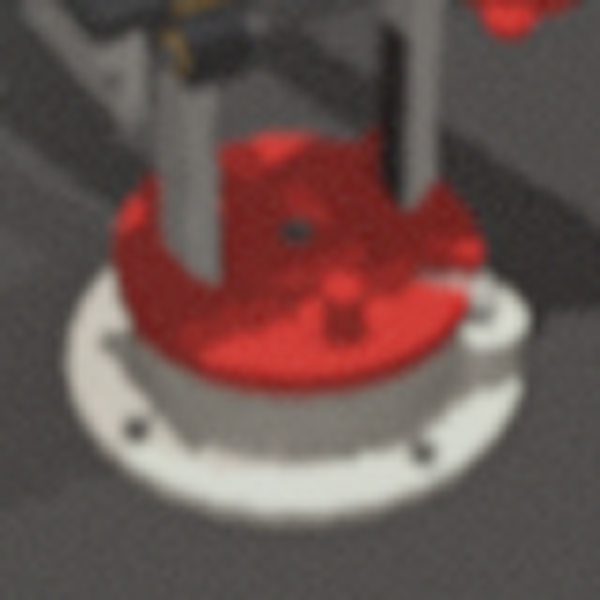

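The notch has come round to the ear (crop about (450,280)) and is a little short. The posts and finger geometry both say about 4.5° remains.

play_rows(
  translation=[
    [0, 0, 0],
    [0, 0, 0],
    [0, 0, 0],
    [0, 0, 0],
    [0, 0, -0.5],
    [0, 0, -1],
    [0, 0, -1],
    [0, 0, 0],
  ],
  twist=[
    [0, 0, -0.4],
    [0, 0, -0.4],
    [0, 0, 0],
    [0, 0, 0.3],
    [0, 0, 0],
    [0, 0, 0],
    [0, 0, 0],
    [0, 0, 0],
  ],
  gripper=[0.49, 0.49, 0.49, 0.49, 0.49, 0.49, 0.49, 0.49],
)

```text
time: 8.5
tool_pos: [0.5125, 0.0262, 0.3672]
ee_rot: [3.14, 0.011, 2.903]
wrist_force: [1.0, -0.6, 1.0]
width: 0.0699
finger_force: 0.0
```

play_rows(
  translation=[
    [-1, 0, 0],
    [-1, 0, 0],
    [-1, 0, 0],
    [-1, 0, 0],
    [-1, 0, 0],
    [0, 0, 0],
  ],
  twist=[
    [0, 0, 0],
    [0, 0, 0],
    [0, 0, 0],
    [0, 0, 0],
    [0, 0, 0],
    [0, 0, 0],
  ],
  gripper=[-1, -1, -1, -1, -1, -1],
)

```text
time: 9.1
tool_pos: [0.7092, -0.0225, 0.354]
ee_rot: [-3.14, -0.007, 2.901]
wrist_force: [-0.1, 0.1, -1.1]
width: 0.0257
finger_force: 0.0
```

Run:
```python
from h import *
b=robot.snapshot('scene');t=robot.snapshot('top')
cv2.imwrite('pics/s3.png',b[:,:,::-1]);cv2.imwrite('pics/t3.png',t[:,:,::-1])
c=np.array([.5115,.026])
for cm in ['scene','top']:
  for n in ['notch','pin_top','post0','hub_top']:
    print(cm,n,[(np.round(x['centre'],4).tolist(),round(x['score'],2),round(float(np.degrees(np.arctan2(*(np.array(x['centre'][:2])-c)[::-1]))),1)) for x in robot.spot_point(n,cm)[:3]])
f=lambda i:cv2.resize(i,(400,400),interpolation=cv2.INTER_CUBIC)
cv2.imwrite('pics/c3.png',np.hstack([f(t[175:255,222:302]),f(b[190:270,243:323])])[:,:,::-1])
```

```text
scene notch [([0.5501, 0.0626, 0.0409], 0.64, 43.5), ([0.4195, 0.2533, 0.0034], 0.57, 112.0)]
scene pin_top [([0.558, 0.058, 0.0404], 0.8, 34.5)]
scene post0 [([0.4997, 0.0707, 0.0757], 0.98, 104.8), ([0.4743, -0.0045, 0.0744], 0.86, -140.7), ([0.5111, 0.0297, -0.0011], 0.23, 96.2)]
scene hub_top []
top notch [([0.4178, 0.2529, 0.0025], 0.3, 112.4)]
top pin_top []
top post0 []
top hub_top []
```

View pics/c3.png

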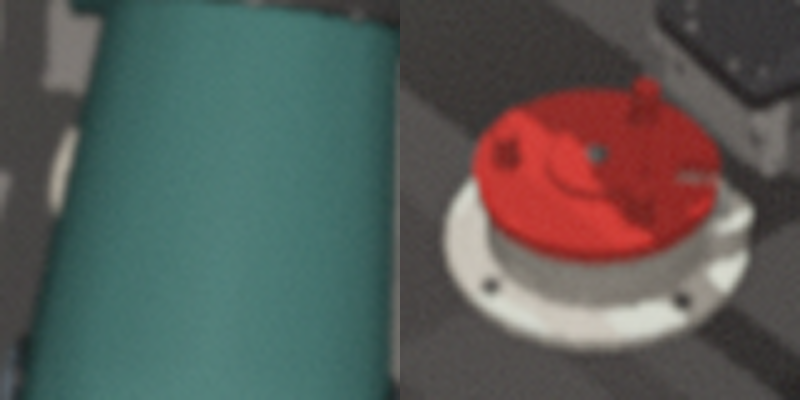

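The arm still blocks the top camera, so I'll move sideways.

play_rows(
  translation=[
    [0.5, -1, 0],
    [0.5, -1, 0],
    [0.5, -1, 0],
    [0.5, -1, 0],
    [0.5, -1, 0],
    [0.5, -1, 0],
    [0, 0, 0],
  ],
  twist=[
    [0, 0, 0],
    [0, 0, 0],
    [0, 0, 0],
    [0, 0, 0],
    [0, 0, 0],
    [0, 0, 0],
    [0, 0, 0],
  ],
  gripper=[-1, -1, -1, -1, -1, -1, -1],
)

```text
time: 10.3
tool_pos: [0.5297, -0.2292, 0.3616]
ee_rot: [-3.139, 0.0, 2.897]
wrist_force: [0.6, 0.9, -0.5]
width: 0.0005
finger_force: 0.0
```

Run:
```python
from h import *
t=robot.snapshot('top');b=robot.snapshot('scene')
cv2.imwrite('pics/t4.png',t[:,:,::-1]);cv2.imwrite('pics/s4.png',b[:,:,::-1])
c=np.array([.5115,.026])
for cm in ['scene','top']:
  for n in ['notch','post0']:
    print(cm,n,[(np.round(x['centre'],4).tolist(),round(x['score'],2),round(float(np.degrees(np.arctan2(*(np.array(x['centre'][:2])-c)[::-1]))),1)) for x in robot.spot_point(n,cm)[:3]])
a=np.arange(0,360,.5);im=t[:,:,::-1]
for cc in ([.5112,.0263],[.5125,.0265]):
  for r in (.048,.053,.058):
    g=polar('top',im,cc,.0525,r)[:,1]; s=(a>15)&(a<65); w=np.clip(g[s]-np.median(g)-15,0,None)
    print(r,round((a[s]*w).sum()/w.sum(),1),[int(x) for x in g[s][::4]])
f=lambda i:cv2.resize(i,(400,400),interpolation=cv2.INTER_CUBIC)
cv2.imwrite('pics/c4.png',np.hstack([f(t[175:255,222:302]),f(b[190:270,243:323])])[:,:,::-1])
```

```text
scene notch [([0.5526, 0.0621, 0.043], 0.73, 41.3), ([0.5668, -0.3044, -0.0026], 0.73, -80.5)]
scene post0 [([0.5012, 0.0705, 0.0716], 0.88, 103.0), ([0.475, -0.006, 0.075], 0.87, -138.8), ([0.5544, 0.0092, 0.0736], 0.82, -21.4)]
top notch [([0.5517, 0.0615, 0.0364], 0.57, 41.4)]
top post0 [([0.5529, 0.0121, 0.0801], 0.85, -18.6), ([0.4748, -0.0051, 0.0748], 0.68, -139.7), ([0.5042, 0.0739, 0.0718], 0.61, 98.7)]
0.048 40.6 [88, 90, 88, 87, 87, 89, 100, 126, 164, 200, 224, 228, 221, 204, 193, 191, 189, 173, 149, 116, 97, 88, 87, 88, 89]
0.053 40.1 [86, 86, 87, 86, 86, 90, 98, 125, 168, 210, 232, 232, 224, 210, 202, 202, 191, 163, 125, 101, 88, 87, 87, 87, 88]
0.058 40.0 [105, 105, 104, 106, 108, 104, 106, 122, 152, 188, 221, 229, 222, 208, 200, 198, 178, 147, 117, 108, 105, 105, 102, 103, 101]
0.048 41.2 [88, 90, 88, 87, 88, 88, 96, 117, 157, 195, 224, 229, 227, 214, 197, 193, 191, 184, 157, 130, 102, 90, 87, 87, 88]
0.053 40.8 [87, 86, 86, 86, 85, 86, 91, 114, 154, 194, 227, 232, 228, 216, 206, 204, 198, 173, 139, 109, 90, 87, 87, 87, 88]
0.058 40.0 [122, 125, 126, 126, 127, 127, 125, 131, 149, 178, 213, 228, 225, 211, 200, 201, 192, 164, 140, 121, 120, 120, 114, 117, 112]
```

View pics/c4.png

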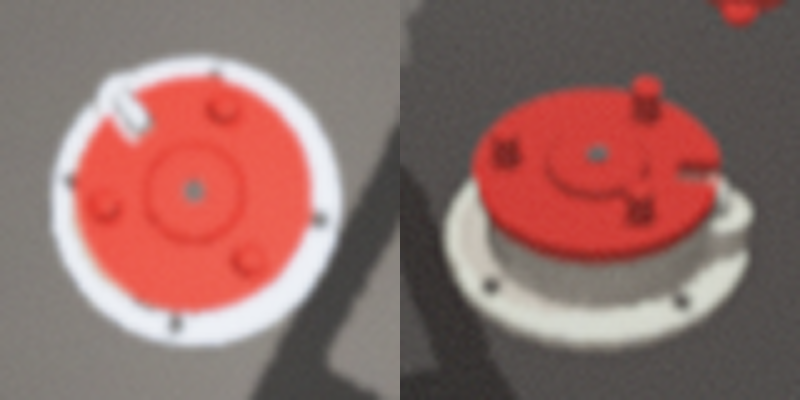

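Top crop: the notch is at about (125,115). Its profile is centred at 40.2°, and the pin (bright strip at 37°) and holes are at 36.9°. I overshot by about 3.2°, so I'll nudge it back CW with the other finger on post1.

play_rows(
  translation=[
    [0.282, 0.87, 0],
    [0.282, 0.87, 0],
    [0.282, 0.87, 0],
    [0.282, 0.87, 0],
    [0.282, 0.87, 0],
    [0.282, 0.87, 0],
    [0.282, 0.87, 0],
    [0, 0, 0],
  ],
  twist=[
    [0, 0, 0],
    [0, 0, 0],
    [0, 0, 0],
    [0, 0, 0],
    [0, 0, 0],
    [0, 0, 0],
    [0, 0, 0],
    [0, 0, 1],
  ],
  gripper=[0.49, 0.49, 0.49, 0.49, 0.49, 0.49, 0.49, 0.49],
)

```text
time: 11.4
tool_pos: [0.5131, 0.0344, 0.3608]
ee_rot: [3.14, -0.001, 2.809]
wrist_force: [-0.7, -0.5, 0.2]
width: 0.0612
finger_force: 0.0
```

play_rows(
  translation=[
    [0, 0, 0],
    [0, 0, 0],
  ],
  twist=[
    [0, 0, 0],
    [0, 0, 0],
  ],
  gripper=[0.49, 0.49],
)

```text
time: 11.6
tool_pos: [0.5136, 0.0302, 0.3606]
ee_rot: [-3.141, -0.0, 2.807]
wrist_force: [-0.5, -0.8, 0.3]
width: 0.0699
finger_force: 0.0
```

play_rows(
  translation=[
    [0, 0, 0.5],
    [0, 0, 0.5],
    [0, 0, 0.4],
    [0, 0, 0],
    [0, 0, 0],
  ],
  twist=[
    [0, 0, 0],
    [0, 0, 0],
    [0, 0, 0],
    [0, 0, 0],
    [0, 0, 0],
  ],
  gripper=[0.49, 0.49, 0.49, 0.49, 0.49],
)

```text
time: 12.1
tool_pos: [0.5137, 0.029, 0.3048]
ee_rot: [-3.142, -0.0, 2.804]
wrist_force: [-0.1, 0.2, 0.1]
width: 0.0699
finger_force: 0.0
```

play_rows(
  translation=[
    [0.02, -0.08, 0],
    [0, 0, 0.3],
    [0, 0, 0.3],
    [0, 0, 0.3],
    [0, 0, 0.2],
    [0, 0, 0],
    [0, 0, 0],
  ],
  twist=[
    [0, 0, 0],
    [0, 0, 0],
    [0, 0, 0],
    [0, 0, 0],
    [0, 0, 0],
    [0, 0, 0],
    [0, 0, 0],
  ],
  gripper=[0.49, 0.49, 0.49, 0.49, 0.49, 0.49, 0.49],
)

```text
time: 12.8
tool_pos: [0.5116, 0.0268, 0.2603]
ee_rot: [-3.142, -0.001, 2.804]
wrist_force: [0.2, 0.0, -0.3]
width: 0.0704
finger_force: 0.0
```

play_rows(
  translation=[
    [0, 0, 0],
    [0, 0, 0],
    [0, 0, 0],
    [0, 0, 0],
    [0, 0, 0],
    [0, 0, 0],
  ],
  twist=[
    [0, 0, 0.5],
    [0, 0, 0.5],
    [0, 0, 0.5],
    [0, 0, 0.5],
    [0, 0, 0],
    [0, 0, 0],
  ],
  gripper=[0.49, 0.49, 0.49, 0.49, 0.49, 0.49],
)

```text
time: 13.4
tool_pos: [0.5119, 0.0267, 0.2613]
ee_rot: [3.141, 0.001, 2.605]
wrist_force: [0.0, -0.1, 1.4]
width: 0.0697
finger_force: 0.2
```

Run:
```python
from h import *
c=np.array([.5115,.026]);o=robot.get_obs();print(o['wrist_force'],o['wrist_torque'],o['finger_force'])
for k in range(3):
    b=robot.snapshot('scene')
    for n in ['notch','post0']:
        print(n,[(round(x['score'],2),round(float(np.degrees(np.arctan2(*(np.array(x['centre'][:2])-c)[::-1]))),1)) for x in robot.spot_point(n,'scene')[:3]])
```

```text
[ 0.0466532  -0.12174097  1.35962309] [-0.03916414 -0.07536613 -0.0025774 ] 0.24604557082057
notch [(0.89, 39.6), (0.46, -106.8)]
post0 [(0.96, 104.2), (0.72, -140.0), (0.57, -21.7)]
notch [(0.58, 35.8)]
post0 [(0.87, 103.0), (0.73, -136.6), (0.63, -24.4)]
notch [(0.69, 102.7), (0.63, 43.8)]
post0 [(0.95, 102.9), (0.79, -138.6), (0.64, -20.1)]
```

play_rows(
  translation=[
    [0, 0, 0],
    [0, 0, 0],
    [0, 0, 0],
    [0, 0, 0],
    [0, 0, 0],
  ],
  twist=[
    [0, 0, 0.3],
    [0, 0, 0.3],
    [0, 0, 0],
    [0, 0, 0],
    [0, 0, 0],
  ],
  gripper=[0.49, 0.49, 0.49, 0.49, 0.49],
)

```text
time: 14.35
tool_pos: [0.5117, 0.0267, 0.2607]
ee_rot: [3.141, 0.0, 2.544]
wrist_force: [1.0, -0.6, 1.2]
width: 0.0699
finger_force: 0.6
```

Run:
```python
from h import *
c=np.array([.5115,.026]);o=robot.get_obs();print(o['ee_rot'],o['wrist_force'],o['wrist_torque'],o['finger_force'])
for k in range(4):
    b=robot.snapshot('scene')
    for n in ['post0']:
        print(n,[(round(x['score'],2),round(float(np.degrees(np.arctan2(*(np.array(x['centre'][:2])-c)[::-1]))),1)) for x in robot.spot_point(n,'scene')[:3]])
# pixel comparison with s4: correlate disc rotated? compare post dark blob rows
```

```text
[3.14141513e+00 1.64732988e-04 2.54424873e+00] [ 0.99966053 -0.63719691  1.21366904] [-0.1100878  -0.21831273  0.08294111] 0.6257078424096107
post0 [(0.92, -26.2), (0.85, -144.5)]
post0 [(0.81, 96.7), (0.7, -141.5), (0.59, -24.8)]
post0 [(0.94, -143.2), (0.76, -24.2), (0.75, 95.3)]
post0 [(0.86, 97.4), (0.77, -27.0), (0.56, -143.8)]
```

play_rows(
  translation=[
    [0, 0, 0],
    [0, 0, -0.5],
    [0, 0, -0.5],
    [0, 0, 0],
    [0, 0, 0],
    [0, 0, 0],
    [0, 0, 0],
    [0, 0, 0],
  ],
  twist=[
    [0, 0, -0.3],
    [0, 0, 0],
    [0, 0, 0],
    [0, 0, 0],
    [0, 0, 0],
    [0, 0, 0],
    [0, 0, 0],
    [0, 0, 0],
  ],
  gripper=[0.49, 0.49, 0.49, -0.57, -0.57, -0.57, -0.57, -0.57],
)

```text
time: 15.55
tool_pos: [0.5114, 0.0267, 0.2996]
ee_rot: [-3.141, -0.002, 2.574]
wrist_force: [-0.8, 0.6, -0.2]
width: 0.0335
finger_force: 0.0
```

Run:
```python
from h import *
b=robot.snapshot('scene');o=robot.get_obs();print(o['tool_pos'],o['width'])
cv2.imwrite('pics/c5.png',cv2.resize(b[180:270,243:333],(600,600),interpolation=cv2.INTER_CUBIC)[:,:,::-1])
```

```text
[0.51145235 0.02671601 0.29983223] 0.029944482660371054
```

View pics/c5.png

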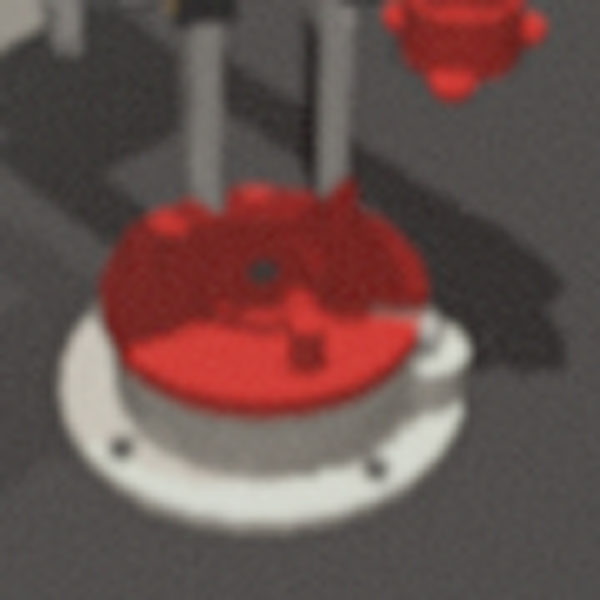

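The notch, at about (390,312), lines up with the ear at about (440,340). I'll press gently in small steps, with the fingertips either side of the hub centre.

play_rows(
  translation=[
    [0, 0, 0.4],
    [0, 0, 0.4],
    [0, 0, 0.15],
    [0, 0, 0.08],
    [0, 0, 0.05],
    [0, 0, 0],
    [0, 0, 0],
    [0, 0, 0],
  ],
  twist=[
    [0, 0, 0],
    [0, 0, 0],
    [0, 0, 0],
    [0, 0, 0],
    [0, 0, 0],
    [0, 0, 0],
    [0, 0, 0],
    [0, 0, 0],
  ],
  gripper=[-0.57, -0.57, -0.57, -0.57, -0.57, -0.57, -0.57, -0.57],
)

```text
time: 16.4
tool_pos: [0.512, 0.0267, 0.2579]
ee_rot: [3.141, 0.001, 2.574]
wrist_force: [-0.1, 0.3, 0.9]
width: 0.0201
finger_force: 0.0
```

play_rows(
  translation=[
    [0, 0, 0.05],
    [0, 0, 0.05],
    [0, 0, 0.05],
    [0, 0, 0],
    [0, 0, 0],
  ],
  twist=[
    [0, 0, 0],
    [0, 0, 0],
    [0, 0, 0],
    [0, 0, 0],
    [0, 0, 0],
  ],
  gripper=[-0.57, -0.57, -0.57, -0.57, -0.57],
)

```text
time: 16.9
tool_pos: [0.512, 0.0267, 0.2523]
ee_rot: [3.141, 0.002, 2.574]
wrist_force: [-0.3, 0.1, 5.6]
width: 0.0202
finger_force: 2.3
```

The nest is going down at only its friction force (5.6 N, tips at 53 mm), so the notch is on the pin.

play_rows(
  translation=[
    [0, 0, 0.05],
    [0, 0, 0.05],
    [0, 0, 0.03],
    [0, 0, 0],
    [0, 0, 0],
  ],
  twist=[
    [0, 0, 0],
    [0, 0, 0],
    [0, 0, 0],
    [0, 0, 0],
    [0, 0, 0],
  ],
  gripper=[-0.57, -0.57, -0.57, -0.57, -0.57],
)

```text
time: 17.4
tool_pos: [0.512, 0.0267, 0.2474]
ee_rot: [3.141, 0.001, 2.574]
wrist_force: [-1.4, 0.8, 8.4]
width: 0.0202
finger_force: 4.0
```

play_rows(
  translation=[
    [0, 0, 0.04],
    [0, 0, 0],
    [0, 0, 0],
    [0, 0, 0],
  ],
  twist=[
    [0, 0, 0],
    [0, 0, 0],
    [0, 0, 0],
    [0, 0, 0],
  ],
  gripper=[-0.57, -0.57, -0.57, -0.57],
)

```text
time: 17.8
tool_pos: [0.512, 0.0267, 0.2473]
ee_rot: [3.14, 0.002, 2.574]
wrist_force: [-3.9, 1.4, 14.5]
width: 0.0202
finger_force: 7.2
```

play_rows(
  translation=[
    [0, 0, 0.04],
    [0, 0, 0],
    [0, 0, 0],
    [0, 0, 0],
  ],
  twist=[
    [0, 0, 0],
    [0, 0, 0],
    [0, 0, 0],
    [0, 0, 0],
  ],
  gripper=[-0.57, -0.57, -0.57, -0.57],
)

```text
time: 18.2
tool_pos: [0.512, 0.0267, 0.2472]
ee_rot: [3.14, 0.002, 2.574]
wrist_force: [-7.9, 0.6, 20.1]
width: 0.0203
finger_force: 10.4
```

It has hit a hard stop with the tips at 48.0 mm, which is fully home. Now I retract straight up, move aside and check.

play_rows(
  translation=[
    [0, 0, -0.1],
    [0, 0, -0.3],
    [0, 0, -1],
    [0, 0, -1],
    [0, 0, -1],
    [0, -1, 0],
    [0, -1, 0],
    [0, -1, 0],
  ],
  twist=[
    [0, 0, 0],
    [0, 0, 0],
    [0, 0, 0],
    [0, 0, 0],
    [0, 0, 0],
    [0, 0, 0],
    [0, 0, 0],
    [0, 0, 0],
  ],
  gripper=[-0.57, -0.57, -0.57, -0.57, -0.57, -0.57, -0.57, -0.57],
)

```text
time: 19.0
tool_pos: [0.4463, -0.0752, 0.3789]
ee_rot: [-3.141, -0.0, 2.575]
wrist_force: [-0.4, -0.5, 1.0]
width: 0.0203
finger_force: 0.0
```

play_rows(
  translation=[
    [0, -1, 0],
    [0, -1, 0],
    [0, -1, 0],
    [0, 0, 0],
    [0, 0, 0],
  ],
  twist=[
    [0, 0, 0],
    [0, 0, 0],
    [0, 0, 0],
    [0, 0, 0],
    [0, 0, 0],
  ],
  gripper=[-0.57, -0.57, -0.57, -0.57, -0.57],
)

```text
time: 19.5
tool_pos: [0.3823, -0.1761, 0.3786]
ee_rot: [3.141, -0.001, 2.571]
wrist_force: [0.9, -0.1, 0.7]
width: 0.0202
finger_force: 0.0
```

Run:
```python
from h import *
t=robot.snapshot('top');b=robot.snapshot('scene')
for cm in ['top','scene']:
  for n in ['hub_top','post0']: print(cm,n,[np.round(x['centre'],4).tolist() for x in robot.spot_point(n,cm)[:3]])
f=lambda i:cv2.resize(i,(400,400),interpolation=cv2.INTER_CUBIC)
cv2.imwrite('pics/c6.png',np.hstack([f(t[175:255,222:302]),f(b[190:270,243:323])])[:,:,::-1])
```

```text
top hub_top [[0.514, 0.0261, 0.0475]]
top post0 [[0.4721, -0.0, 0.0612], [0.5508, 0.0057, 0.0655], [0.5065, 0.0754, 0.0603]]
scene hub_top [[0.5129, 0.0291, 0.0528]]
scene post0 [[0.4716, -0.0015, 0.061], [0.5061, 0.0712, 0.0603], [0.5516, 0.0061, 0.0602]]
```

View pics/c6.png

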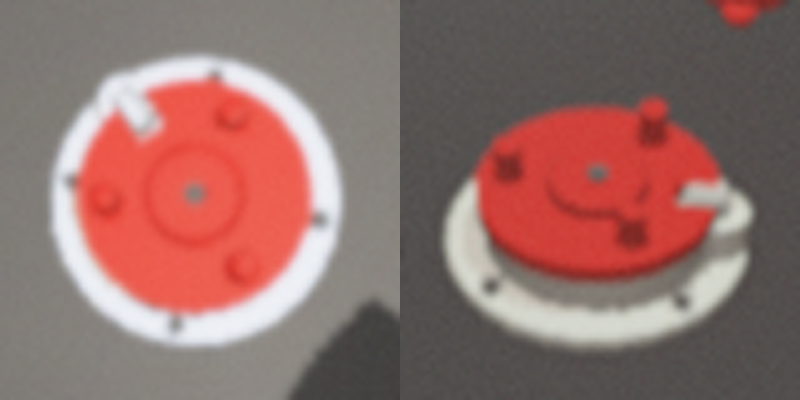

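The nest is seated: the pin shows up in the notch at (700,190), the post tops are at about 61–62 mm and the hub at 48 mm.

```bash
python3 -c "
from bench import robot
print(robot.close_job())"
```

```text
the job is handed in; nothing more can be done
None
```

The red nest is turned so its notch is over the pin, pressed fully home (fingertips stopped hard at 48 mm on the hub) and released. The robot was clear of it when I handed the job in at about 20 s, with no verdict shown; the arm stayed well clear of the loose parts, though I did not check their positions again at the end.

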